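# Set a pressure regulator with a flat screwdriver

## Robot

A 6-joint arm with a two-finger parallel gripper is mounted at the origin on a cart in front of the work surface, level with it; the furniture and walls round the work are solid. World frame = base frame: x ahead of the robot, y to its left, z up, the work surface at z = 0. Lengths are in mm, angles in rad, forces in N, time in s.
With the tool pointing down it reaches from about 375 to 925 mm from the base axis. Payload 5.7 kg.
Tool frame: the origin (TCP) lies midway between the tips of the shut fingers; the grasp point (between the pads) lies 19 mm behind it; z points along the fingers, y is the line along which they close (so a half turn about z gives the same grasp; the last joint's range is limited). The gripper opens to 85 mm and grips with 20 to 120 N. Pads are 22 mm wide; open, the fingers measure 114 mm over their backs; the gripper's body (76 mm by 85 mm) begins 54 mm behind the grasp point. The pads swing forward as they close: fully open they stand 13 mm farther back than shut.
Start: joints at [1.199, 0.359, 1.51, -0, 1.272, -0.115], TCP at [152.386, 580.294, 231.267] pointing down, gripper open.
Joint ranges: [-2.97, 2.97], [-1.01, 2.36], [0.21, 2.38], [-0.96, 4.11], [0.2, 2.71], [-2.98, 2.98]. Speed limits (rad/s): [2.39, 2.39, 3.14, 3.14, 3.14, 3.14].

## Interface

Orientations are given as a unit quaternion [x, y, z, w].
In Python, from rig import r gives the robot as it stands.
- The arm moves only by the shell command python3 -m creep 'ROWS' [OPENING] [FORCE]. ROWS is JSON, a list of rows, each a list of 4 numbers: the shift along the tool's x, y, z in units of 40 mm (1.0 is 40 mm), then the turn about the tool's z in units of 6 degrees (1.0 is 6 degrees). A call has 1 to 20 rows; each row is the pose to reach, as a shift and turn from the pose commanded when the call began, along the tool's axes at that moment; what a row does not reach only later rows make up. A row lasts 1/12 s, in which the tool goes at most 41.7 mm and 7.16 degrees, less where a joint would pass 70% of its speed; a pose out of reach is approached as far as the arm can. A call with a gripper value outside its range is refused whole. OPENING is the finger opening in mm, from 0 to 85.4, set as the call begins (- or left out, the last holds). The fingers move at their own pace and stop on an object; FORCE is the grip in N (left out, the last holds). Time passes only in rows, so rows that repeat a pose let the fingers close. It gives the time, the measured TCP pose, the force, the opening and the grip force at its end, in the units of the state.
- r.read_state(): the state, without advancing time (a new reading comes with each control period).
- r.read_camera(name): name is "scene" or "top"; returns a dict with "pixels" (384x512x3 uint8, red, green, blue), "camera_matrix" (3x3 intrinsics, pixels), "rvec" (rotation vector, rad) and "tvec" (3), from world to camera coordinates, as OpenCV has them. Camera axes: x right, y down, z forward; pixel columns grow to the right and rows downward; lengths in mm; the calibration is good to about 2 mm. A picture is of the moment at which its call begins. There is no depth.
- r.close_job(): hands the job in; it is judged then, once.
Trained networks look in the newest picture that a camera, given by its name, has taken for a name from the list of things; names that differ only in an ending like _2 or _b are one class to them, and where a whole thing is asked for, a point or a joint stands for the part that bears it (a point fixed in the world has none). Each returns a list of dicts, best first, with "p" (0 to 1); they miss things now and then, are a little off and sometimes report something else, mostly with a low value. They report only what shows in the picture. A call takes as long as a camera call.
- r.outline_of(name, camera): "pixels" (384x512 bool, what is visible of it) and "uv" ([column, row] in pixels, amid what is visible of it).
The state is a dict: "time_s": time; "qpos": joint angles; "joint_velocities": joint speeds; "joint_efforts": joint torques, N m; "tcp_pos": TCP position; "orientation": TCP orientation; "ft_force": force on the tool from outside, world axes, zero at the start; "wrist_torque": the same for the moment, N m; "width": finger opening in mm; "gripper_force": force on a finger pad.
Only numpy, scipy, OpenCV 4.12 (cv2) and the standard library are available. Lean on these libraries where they do the work, as an engineer would, in place of code of your own. Each camera call takes 0.05 s, during which the arm holds its last target. There are 200 camera calls.

## Task

Take the orange flat screwdriver out of its wooden block and set the pressure regulator with it: lower the blade into the adjuster's bore, rotate it lightly until it drops into the hidden screw slot, then turn the screw until the gauge's black pointer stands on the red set hand. Press on the adjuster with only a few newtons (20 N would spoil it), do not bump the regulator with the gripper, leave the glassware, spanner and wash bottle where they are, and finally put the screwdriver back upright in the hole it came from and let go.

Things in the scene. Friction and masses are not known exactly. Their poses are not given: they have to be found in the camera images.
- regulator: Pressure regulator fixed to a steel plate 84 x 176 x 6 mm (long side along its y axis); manifold 222 mm long over its capped brass ends; a steel gas cartridge points 121 mm out along +x. At +y an 83 mm gauge lies face up (window at z = 65 mm); at -y stands a round blue bonnet, 41 mm wide, 88 mm high, with the adjuster's bore in its top. Origin: centre of the plate's underside; z up.
- adjuster_mouth (a point): Centre of the mouth of the adjuster's vertical bore in the bonnet's top, at (0, -46, 88) mm in the regulator's frame. A funnel, 19 mm wide at the mouth, narrows within 5 mm to a bore 11.5 mm wide. Axes as the regulator's; they say nothing of the slot.
- screw_face (a point): Middle of the flat face of the slotted screw head that fills the bore, 16 mm below the mouth. One straight slot runs right across it, 3.6 mm wide, 6 mm deep (floor 22 mm below the mouth); its direction is unknown and differs each time (these axes are the regulator's). The head neither rises nor sinks, does not turn under a blade that only slides on its face with a few N, and is spoilt by 20 N.
- gauge_centre (a point): Axis of both gauge hands, at (0, 46, 61.5) mm in the regulator's frame.
- pointer_tip (a point): Point on the black pointer, 30 mm from the gauge's axis, under the window. It moves only with the screw, 1.25 times its angle and the same way round (clockwise seen from above = clockwise). The screw takes about 0.03 N m and stays where it is left. At the start the pointer is 0.6 to 1.7 rad short (anticlockwise) of the set hand.
- set_hand_tip (a point): Point on the wider red set hand, 30 mm from the gauge's axis, under the window; the hand stays still all the time.
- flat_screwdriver: Flat screwdriver, about 0.09 kg, upright in the block, blade down. Origin: centre of the handle's lower face, which rests on the block's top; z points up. Orange handle 70 mm long, with eight flats from z = 10 to 62 mm, 22 mm across, facing along its x and y axes and at 45 degrees between. Steel shank 7 mm thick below.
- blade_tip (a point): Middle of the blade's end, at (0, 0, -75) mm in the screwdriver's frame. The blade is the last 13 mm of the shank: 10 mm wide along the screwdriver's x axis, 2 mm thick along its y axis.
- tool_block: Wooden tool block 46 x 104 x 80 mm (its long side along its y axis) on a thin rubber foot, fixed to the worktop. Origin: centre of the underside.
- tool_block_hole (a point): Centre of the mouth of the screwdriver's hole, in the middle of the block's top, 80 mm above the worktop: 15 mm wide, vertical, goes through. (The two 8 mm holes at y = +-34 mm are for smaller tools and are empty.)
- beaker: Empty glass beaker 73 mm across, 93 mm high, near the work; origin at the centre of its underside. Leave it alone.
- petri: Glass dish 60 mm across, 15 mm high, on the worktop; origin at the centre of its underside. Leave it alone.
- spanner: Small open-end spanner 128 x 24 x 6 mm, lying on the worktop; origin at the centre of its underside. Leave it alone.
- wash_bottle: White wash bottle with a blue cap and bent spout, 67 x 101 x 210 mm, behind the work; origin at the centre of its underside. Leave it alone.

How it is judged:
By the outcome, as a careful person would: the job done as asked, in the order asked, and still so for the second after the job is handed in, with the robot touching nothing.
It also fails if it takes over 72 s, if anything falls off the work surface, if the arm or the gripper's body presses on something with over 40 N, if the wrist force passes 120 N, or if a joint passes its speed limit or range.

## Working session

There is one attempt and no reset: what is moved stays moved. The work goes in short steps, Python scripts to look and compute and a shell command to move; the robot and the scene stay as the last step left them, time stands still between calls to the robot, and variables do not carry over. Pictures are saved under pics/ and viewed, at most 10 in all, crops included, and the job is handed in when it is done.

```bash
ls; mkdir -p pics; python3 - <<'E'
from rig import r
import cv2,numpy as np
s=r.read_state();print(s)
for n in("scene","top"):
    c=r.read_camera(n);cv2.imwrite(f"pics/{n}0.png",cv2.resize(c["pixels"][:,:,::-1],(800,600),interpolation=cv2.INTER_CUBIC))
    R=cv2.Rodrigues(np.array(c["rvec"]))[0];print(n,c["camera_matrix"],(-R.T@np.array(c["tvec"]).ravel()),R)
E
```

```text
pics
{'time_s': 0.0, 'qpos': array([ 1.19890202e+00,  3.59511041e-01,  1.51149681e+00, -2.78707849e-06,
        1.27244749e+00, -1.15156716e-01]), 'joint_velocities': array([-0.00124012,  0.00041052,  0.00094355, -0.00046355, -0.00129947,
       -0.00114249]), 'joint_efforts': array([-1.50092328e-03, -5.27625310e+01, -2.78613281e+01, -1.02675053e-04,
        1.26710522e-02,  4.33728317e-06]), 'tcp_pos': array([152.14157327, 579.66801357, 230.42546899]), 'orientation': array([ 1.28016068e-01,  9.91771657e-01, -9.04185258e-04, -2.23278703e-04]), 'ft_force': array([ 0.56484348, -0.10202614, -0.26799781]), 'wrist_torque': array([-0.05804726,  0.02887033,  0.02113223]), 'gripper_force': 0.0, 'width': 85.37946720082874}
scene [[393.8001775    0.         253.20550614]
 [  0.         393.8001775  192.89262337]
 [  0.           0.           1.        ]] [1222.4956974  -689.59117215  578.22687996] [[ 0.73862168  0.67364119 -0.02540798]
 [ 0.28707626 -0.34842308 -0.892294  ]
 [-0.60993872  0.65177366 -0.45073923]]
top [[460.66438604   0.         250.72802726]
 [  0.         460.66438604 189.7078899 ]
 [  0.           0.           1.        ]] [ 330.48563534   31.2555109  1429.23107208] [[ 0.01574871 -0.99977916  0.01391434]
 [-0.9831515  -0.0180184  -0.18190237]
 [ 0.18211291 -0.01081518 -0.98321814]]
```

View pics/scene0.png

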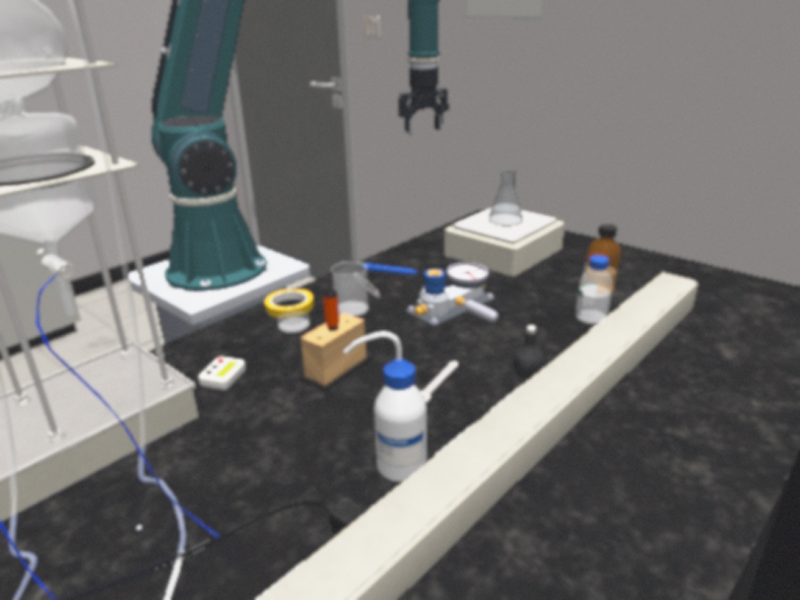

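View pics/top0.png

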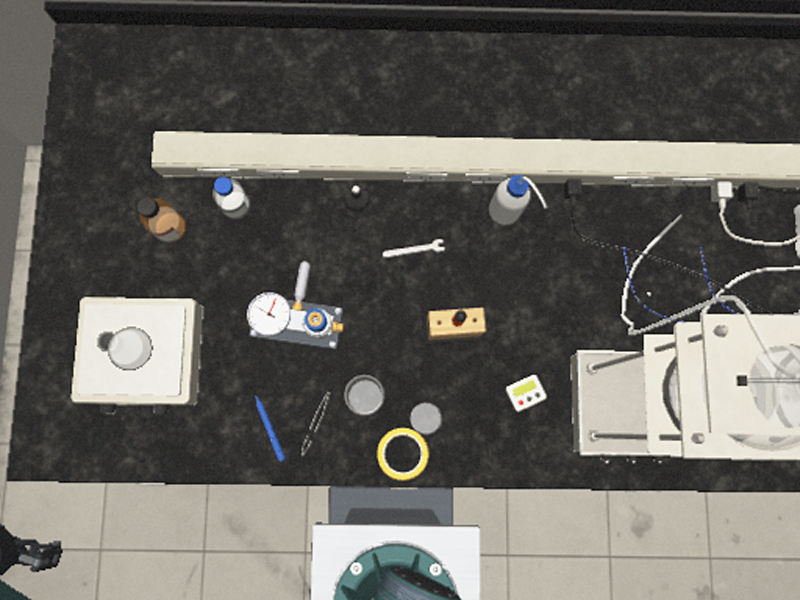

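The scene camera shows the screwdriver in the block at (332,312) and the regulator at about (450,295). In the top view the block is at (457,322) with the screwdriver in it, the bonnet at (317,320), the gauge at (269,313), the beaker at (364,395), and the spanner and bottle are further back.

```bash
cat > h.py <<'E'
from rig import r
import cv2,numpy as np
def cam(n):
    c=r.read_camera(n);c["R"]=cv2.Rodrigues(np.array(c["rvec"]))[0];c["t"]=np.array(c["tvec"]).ravel();c["C"]=-c["R"].T@c["t"];return c
def onz(c,uv,z):
    uv=np.atleast_2d(np.array(uv,float));d=np.c_[uv,np.ones(len(uv))]@np.linalg.inv(c["camera_matrix"]).T@c["R"]
    return c["C"]+d*((z-c["C"][2])/d[:,2])[:,None]
def proj(c,P):
    return cv2.projectPoints(np.atleast_2d(np.array(P,float)),np.array(c["rvec"]),np.array(c["tvec"]),np.array(c["camera_matrix"]),None)[0][:,0]
def tri(c1,u1,c2,u2):
    A=np.zeros((3,3));b=np.zeros(3)
    for c,u in((c1,u1),(c2,u2)):
        d=onz(c,u,0)[0]-c["C"];d/=np.linalg.norm(d);M=np.eye(3)-np.outer(d,d);A+=M;b+=M@c["C"]
    return np.linalg.solve(A,b)
E
python3 - <<'E'
from h import *
T=cam("top");S=cam("scene");np.set_printoptions(precision=1,suppress=True)
out={}
for n in("regulator","flat_screwdriver","tool_block","beaker"):
    for k,c in(("top",T),("scene",S)):
        o=r.outline_of(n,k)
        if not o:print(n,k,"none");continue
        m=o[0]["pixels"];out[n+k]=m;ys,xs=np.where(m);print(n,k,o[0]["p"],o[0]["uv"],xs.min(),xs.max(),ys.min(),ys.max(),m.sum(),onz(T,o[0]["uv"],80)[0] if k=="top" else "")
np.savez("o.npz",**out)
a=T["pixels"][185:230,150:320];b=S["pixels"][160:250,185:325]
cv2.imwrite("pics/a.png",cv2.resize(a[:,:,::-1],None,fx=4.7,fy=4.7,interpolation=cv2.INTER_CUBIC))
cv2.imwrite("pics/b.png",cv2.resize(b[:,:,::-1],None,fx=5.6,fy=5.6,interpolation=cv2.INTER_CUBIC))
E
python3 - <<'E'
import cv2,numpy as np
a=cv2.imread('pics/a.png');b=cv2.imread('pics/b.png')
w=784;a=cv2.resize(a,(w,int(45*w/170)))
b=cv2.resize(b,(w*48//100,int(90*w*.48/140)))
c=np.zeros((a.shape[0]+b.shape[0],w,3),np.uint8);c[:a.shape[0]]=a;c[a.shape[0]:,:b.shape[1]]=b;cv2.imwrite('pics/ab.png',c);print(c.shape,a.shape,b.shape)
E
```

```text
regulator top 0.62 [190.7, 202.2] 159 219 167 222 1778 [539.6 193.4  80. ]
regulator scene 0.88 [290.9, 188.1] 261 318 167 207 1511 
flat_screwdriver top 0.25 [323.6, 125.6] 313 348 112 143 617 [ 784.3 -203.7   80. ]
flat_screwdriver scene 0.47 [210.5, 199.5] 207 216 185 211 205 
tool_block top 0.92 [284.3, 206.1] 270 309 197 219 738 [532.8 -83.8  80. ]
tool_block scene 0.66 [212.6, 224.8] 193 235 200 249 1469 
beaker top 0.72 [231.4, 250.0] 220 245 240 264 502 [401.2  69.8  80. ]
beaker scene 0.67 [224.4, 184.5] 213 235 167 201 675 
(448, 784, 3) (207, 784, 3) (241, 376, 3)
```

View pics/ab.png

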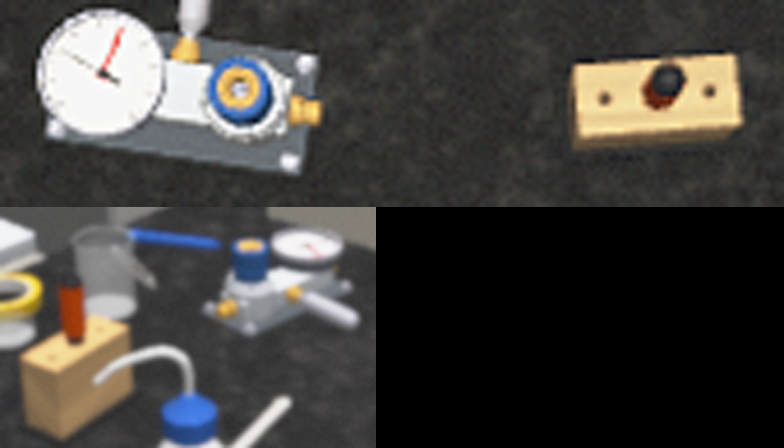

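The crop shows the bonnet ring at (240,90), the gauge pivot at (105,73), the black pointer going up-left and the red hand up-right at (122,28). On the block, the small holes are at (604,98) and (709,91) and the black handle cap at (667,78).

```bash
cat > loc.py <<'E'
from h import *
from scipy.optimize import least_squares
np.set_printoptions(precision=2,suppress=True)
T=cam("top");S=cam("scene")
U=8
def up(c,box):
    x0,x1,y0,y1=box
    return cv2.resize(c["pixels"][y0:y1,x0:x1],None,fx=U,fy=U,interpolation=cv2.INTER_CUBIC),np.array([x0,y0])
def blob(c,box,f,hull=True,name=""):
    im,o=up(c,box);h=cv2.cvtColor(im,cv2.COLOR_RGB2HSV).astype(int);m=f(h[...,0],h[...,1],h[...,2]).astype(np.uint8)
    n,l,st,ce=cv2.connectedComponentsWithStats(m);k=1+np.argmax(st[1:,4]);cn=max(cv2.findContours((l==k).astype(np.uint8),0,2)[0],key=cv2.contourArea)
    if hull:cn=cv2.convexHull(cn)
    M=cv2.moments(cn);uv=(np.array([M["m10"],M["m01"]])/M["m00"]+.5)/U-.5+o
    x,y,w,hh=cv2.boundingRect(cn);print(name,"uv",uv,"size",w/U,hh/U);return uv,(cn[:,0]+.5)/U-.5+o
orange=lambda h,s,v:(h>10)&(h<25)&(s>110)&(v>110)
blue=lambda h,s,v:(h>100)&(h<125)&(s>120)&(v>60)
white=lambda h,s,v:(s<45)&(v>150)
g,gc=blob(T,(155,190,183,218),white,name="gauge top");print(onz(T,g,65)[0])
o,_=blob(T,(193,212,195,214),orange,name="ring top");print(onz(T,o,88)[0])
b,_=blob(T,(190,215,190,220),blue,name="blue top");print(onz(T,b,84)[0])
o2,_=blob(S,(268,290,168,178),orange,name="ring scene");print(tri(T,o,S,o2))
b2,_=blob(S,(266,290,165,190),blue,name="blue scene")
wood,wc=blob(T,(270,316,192,222),lambda h,s,v:(h>8)&(h<28)&(s>60)&(v>170),name="wood top")
wq=cv2.boxPoints(cv2.minAreaRect(wc.astype(np.float32)));P=onz(T,wq,80);print(P,"centre",P.mean(0),np.linalg.norm(np.diff(P,axis=0),axis=1))
k,_=blob(T,(288,302,196,210),lambda h,s,v:(v<65),name="cap top");print(onz(T,k,150)[0])
k2,_=blob(S,(203,220,184,216),lambda h,s,v:((h<12)|(h>172))&(s>150)&(v>60),name="handle scene")
k3,_=blob(T,(286,302,196,212),lambda h,s,v:((h<12)|(h>172))&(s>150)&(v>60),name="handle top")
E
python3 loc.py
python3 - <<'E'
import sys;sys.path.insert(0,'.')
E
```

```text
gauge top uv [173.01 201.46] size 32.0 27.875
[543.18 248.11  65.  ]
ring top uv [201.21 203.69] size 8.5 8.25
[534.44 161.41  88.  ]
blue top uv [201.65 204.35] size 13.375 14.375
[533.1  160.46  84.  ]
ring scene uv [277.62 173.93] size 5.375 2.25
[533.06 160.18  89.42]
blue scene uv [277.71 179.72] size 14.125 13.5
wood top uv [292.   205.43] size 36.25 18.0
[[ 554.24  -52.4    80.  ]
 [ 563.84 -157.85   80.  ]
 [ 516.43 -160.88   80.  ]
 [ 506.98  -56.09   80.  ]] centre [ 535.37 -106.8    80.  ] [105.88  47.51 105.22]
cap top uv [294.3  202.37] size 7.125 6.25
[ 533.45 -105.99  150.  ]
handle scene uv [211.43 198.96] size 9.625 19.875
handle top uv [292.04 205.54] size 6.625 6.25
```

```bash
cat > go.py <<'E'
import sys
from h import *
from scipy.spatial.transform import Rotation as Ro
np.set_printoptions(precision=3,suppress=True)
# usage: go.py x y z yaw_deg(tool y axis)
s=r.read_state();R=Ro.from_quat(s["orientation"]).as_matrix()
y=np.degrees(np.arctan2(R[1,1],R[0,1]))
print("t",s["time_s"],"tcp",s["tcp_pos"],"yaw",y,"axis z",R[:,2],"q6",s["qpos"][5],"F",s["ft_force"],"w",s["width"],s["gripper_force"])
if len(sys.argv)>1:
    x,yy,z,w=map(float,sys.argv[1:]);d=(R.T@(np.array([x,yy,z])-s["tcp_pos"]))/40
    print("row",d,-((w-y+180)%360-180)/6)
E
python3 go.py 533.5 -106 210 140
```

```text
t 0.7 tcp [152.392 580.284 231.289] yaw 75.28585704509666 axis z [-0. -0. -1.] q6 -0.11512198582134099 F [-0.477 -0.126 -0.048] w 85.26039322231277 0.0
row [-13.573 -14.174   0.533] -10.785690492483889
```

```bash
python3 -m creep '[[-0.4,-0.4,0,-0.3],[-1.1,-1.1,0,-1],[-1.8,-1.8,0,-2],[-2.5,-2.5,0,-3],[-3.2,-3.3,0,-4],[-3.9,-4,0,-5],[-4.6,-4.7,0,-6],[-5.3,-5.4,0,-7],[-6,-6.1,0,-8],[-6.7,-6.9,0.1,-9],[-7.4,-7.6,0.1,-10],[-8.1,-8.3,0.1,-10.8],[-8.8,-9.1,0.2,-10.8],[-9.5,-9.8,0.2,-10.8],[-10.2,-10.6,0.3,-10.8],[-10.9,-11.3,0.3,-10.8],[-11.6,-12.1,0.4,-10.8],[-12.3,-12.8,0.4,-10.8],[-13,-13.5,0.5,-10.8],[-13.4,-14,0.5,-10.8]]' 85; python3 go.py 533.5 -106 180 140
```

```text
time_s: 2.37
tcp_pos: [528.9, -98.3, 211.3]
orientation: [-0.423, 0.906, -0.0, 0.0]
ft_force: [0.8, 0.1, 0.2]
width: 85.4
gripper_force: 0.0
t 2.3667 tcp [528.875 -98.303 211.278] yaw 140.0615515102193 axis z [ 0.001  0.    -1.   ] q6 -2.7569899385740397 F [0.793 0.109 0.183] w 85.41382615583944 0.0
row [ 0.074 -0.212  0.782] 0.010258585036548121
```

```bash
python3 -m creep '[[0.07,-0.2,0.3,0],[0.07,-0.2,0.8,0],[0.07,-0.2,1.4,0],[0.07,-0.2,2,0],[0.07,-0.2,2.4,0],[0.07,-0.2,2.7,0],[0.07,-0.2,2.78,0],[0.07,-0.2,2.78,0],[0.07,-0.2,2.78,0]]' 85; python3 go.py 533.5 -106 100 140
```

```text
time_s: 3.12
tcp_pos: [532.6, -103.4, 100.6]
orientation: [-0.423, 0.906, -0.0, 0.0]
ft_force: [0.8, 0.1, 1.1]
width: 84.7
gripper_force: 0.0
t 3.1167 tcp [ 532.584 -103.425  100.586] yaw 140.09890071574355 axis z [ 0. -0. -1.] q6 -2.764213051155243 F [0.767 0.098 1.06 ] w 84.68137002379618 0.0
row [ 0.035 -0.059  0.015] 0.016483452623925626
```

```bash
python3 - <<'E'
from h import *
T=cam("top");S=cam("scene")
a=T["pixels"][185:225,270:320];b=S["pixels"][165:245,170:270]
a=cv2.resize(a,(500,400),interpolation=2);b=cv2.resize(b,(500,400),interpolation=2)
cv2.imwrite("pics/g1.png",cv2.resize(np.hstack([a,b])[:,:,::-1],(800,320)))
E
```

```text
(no output)
```

View pics/g1.png

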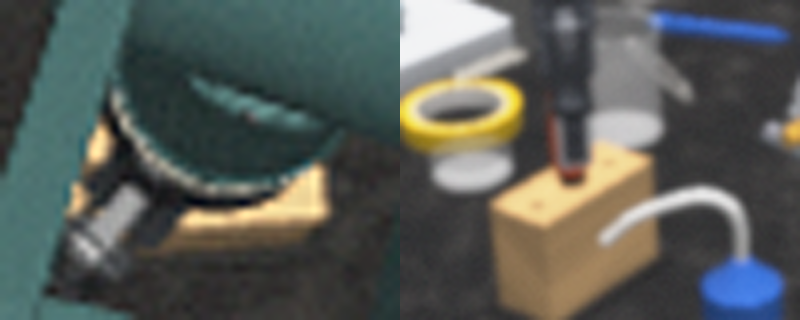

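The scene view shows a finger at (570,120) in front of the handle, straddling it, so I'll centre and close.

```bash
python3 -m creep '[[0.04,-0.05,0,0],[0.04,-0.05,0,0],[0.04,-0.05,0,0],[0.04,-0.05,0,0]]' 70 60; python3 -m creep '[[0,0,0,0],[0,0,0,0],[0,0,0,0],[0,0,0,0],[0,0,0,0],[0,0,0,0],[0,0,0,0],[0,0,0,0],[0,0,0,0],[0,0,0,0]]' 0 60; python3 go.py 533.5 -106 100 140
```

```text
time_s: 3.55
tcp_pos: [533.0, -106.2, 100.5]
orientation: [-0.423, 0.906, -0.0, 0.0]
ft_force: [0.3, -0.5, 0.1]
width: 70.2
gripper_force: 0.0
time_s: 4.38
tcp_pos: [532.9, -106.0, 100.3]
orientation: [-0.423, 0.906, -0.0, 0.0]
ft_force: [-0.4, -0.9, 3.3]
width: 21.5
gripper_force: 58.6
t 4.3833 tcp [ 532.855 -106.044  100.269] yaw 140.0866560306232 axis z [ 0. -0. -1.] q6 -2.7684553078808487 F [-0.371 -0.881  3.259] w 21.488028681726146 58.57731565833092
row [-0.011 -0.012  0.007] 0.014442671770533858
```

```bash
python3 -m creep '[[0,0,-0.1,0],[0,0,-0.3,0],[0,0,-0.6,0],[0,0,-1,0],[0,0,-1.4,0],[0,0,-1.8,0],[0,0,-2.2,0],[0,0,-2.6,0],[0,0,-3,0],[0,0,-3.2,0],[0,0,-3.25,0],[0,0,-3.25,0],[0,0,-3.25,0]]'; python3 go.py 533.5 160.8 230 140
python3 - <<'E'
from h import *
S=cam("scene");T=cam("top")
b=S["pixels"][130:250,150:270];b=cv2.resize(b,(600,600),interpolation=2)
cv2.imwrite("pics/l1.png",b[:,:,::-1])
E
```

```text
time_s: 5.47
tcp_pos: [532.2, -105.8, 229.5]
orientation: [-0.423, 0.906, 0.0, -0.001]
ft_force: [-0.1, 0.4, -0.7]
width: 21.6
gripper_force: 58.8
t 5.4667 tcp [ 532.193 -105.831  229.464] yaw 140.08641161116682 axis z [-0.001  0.    -1.   ] q6 -2.7684639783489526 F [-0.077  0.404 -0.731] w 21.63201293426519 58.82942218333483
row [-5.134  4.252 -0.011] 0.014401935194470639
```

View pics/l1.png

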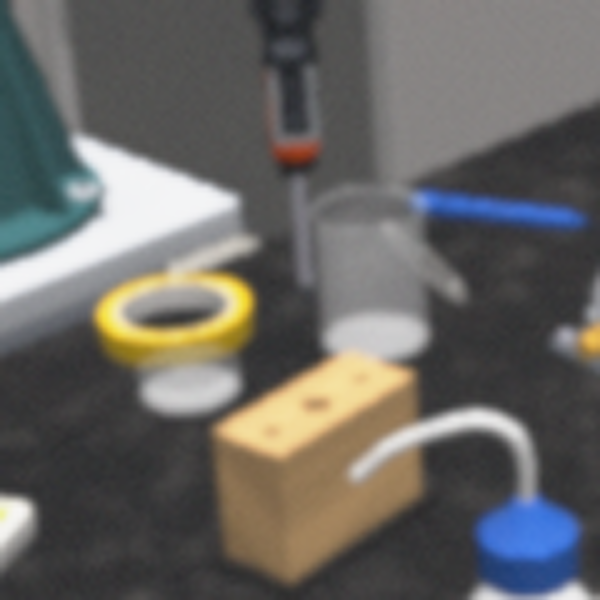

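The driver is held, its blade end at (307,285), and the empty hole is at (316,403). I'll check its tilt against the calibration.

```bash
python3 - <<'E'
from h import *
np.set_printoptions(precision=2,suppress=True)
S=cam("scene");p=r.read_state()["tcp_pos"];
print("tcp",p)
f=lambda u:(np.array(u)-150*0)/5
px=lambda x,y:np.array([150+(x+.5)/5-.5,130+(y+.5)/5-.5])
for z in(209,150,134.5):print(z,proj(S,[p[0],p[1],z])[0])
print("seen tip",px(306.5,285),"seen handle bottom",px(297,155), "hole",px(316.5,403.5),proj(S,[[533.5,-106,80],[535,-106.8,80]]))
im=S["pixels"].astype(int)
# subpixel shank centre by row: bright/blueish against dark background
for row in range(166,190,2):
    g=im[row,200:222].sum(1)/3.;g=g-np.median(g)
    w=np.clip(np.abs(g)-8,0,None);w[:6]=0;w[15:]=0
    print(row,200+(w*np.arange(22)).sum()/max(w.sum(),1e-6),g[5:16].astype(int))
E
```

```text
tcp [ 532.09 -105.81  229.1 ]
209 [209.55 163.54]
150 [211.31 185.17]
134.5 [211.76 190.66]
seen tip [210.9 186.6] seen handle bottom [209.  160.6] hole [212.9 210.3] [[213.6  209.58]
 [213.76 209.87]]
166 209.48901098901098 [-3 -5 -5  6 23 22  7  0 -2 -2  0]
168 208.92045454545453 [-13 -14  -7   7  19  16   0 -10  -7   0   7]
170 208.70982142857142 [-20 -19 -15   0  14  12   0   0   9  14   9]
172 209.05517241379312 [-19 -18 -13   0  15  19  16  13   6   0  -3]
174 206.84375 [-34 -32 -27 -14   1  11   1  -7  -1   3   4]
176 207.71198156682027 [-31 -32 -32 -18   0  12   4  -8   0  15  23]
178 207.37037037037038 [-58 -54 -50 -37 -13   1  -1 -16 -10   4  12]
180 207.47194719471946 [-43 -45 -38 -26  -2  14  10  -3   0  13  22]
182 207.76771653543307 [-37 -37 -31 -23  -4  12  13   0   0  14  24]
184 207.32258064516128 [-44 -43 -42 -29  -9  10  13   2  -2  10  20]
186 207.16043613707166 [-45 -45 -43 -34 -12   5   9   2  -2  10  23]
188 210.4983388704319 [-21 -19 -15 -13  -7  -1   0   0  10  31  44]
```

```bash
python3 -m creep '[[-0.2,0.17,0,0],[-0.6,0.5,0,0],[-1.2,1,0,0],[-1.8,1.5,0,0],[-2.4,2,0,0],[-3,2.5,0,0],[-3.6,3,0,0],[-4.2,3.5,0,0],[-4.7,3.9,0,0],[-5,4.15,0,0],[-5.13,4.25,0,0],[-5.13,4.25,0,0],[-5.13,4.25,0.3,0],[-5.13,4.25,0.6,0],[-5.13,4.25,0.75,0],[-5.13,4.25,0.75,0],[-5.13,4.25,0.75,0],[-5.13,4.25,0.75,0]]'; python3 - <<'E'
from h import *
np.set_printoptions(precision=2,suppress=True)
S=cam("scene");T=cam("top");p=r.read_state()["tcp_pos"];print(p)
for z in(p[2]-20,p[2]-95.3):print(z,proj(S,[p[0],p[1],z])[0])
print(proj(S,[533.5,160.8,88]))
b=S["pixels"][125:215,240:330];b=cv2.resize(b,(540,540),interpolation=2)
a=T["pixels"][180:225,150:225];a=cv2.resize(a,(540,324),interpolation=2)
cv2.imwrite("pics/l2.png",cv2.resize(np.hstack([b[:,:],np.vstack([a,np.zeros((216,540,3),np.uint8)])])[:,:,::-1],(800,400)))
E
python3 go.py 533.5 160.8 190 140
```

```text
time_s: 7.12
tcp_pos: [534.5, 160.0, 200.6]
orientation: [-0.423, 0.906, -0.0, 0.0]
ft_force: [-0.1, -0.5, -0.4]
width: 21.7
gripper_force: 58.8
[534.65 160.24 200.83]
180.82681167431562 [278.67 145.41]
105.52681167431562 [278.58 169.07]
[[278.37 174.23]]
t 7.2167 tcp [534.654 160.243 200.827] yaw 140.06510257657266 axis z [ 0.001  0.    -1.   ] q6 -2.2769963627412446 F [-0.102  0.008 -1.802] w 21.67058945314788 58.84167395532131
row [0.008 0.031 0.271] 0.010850429428775973
```

View pics/l2.png

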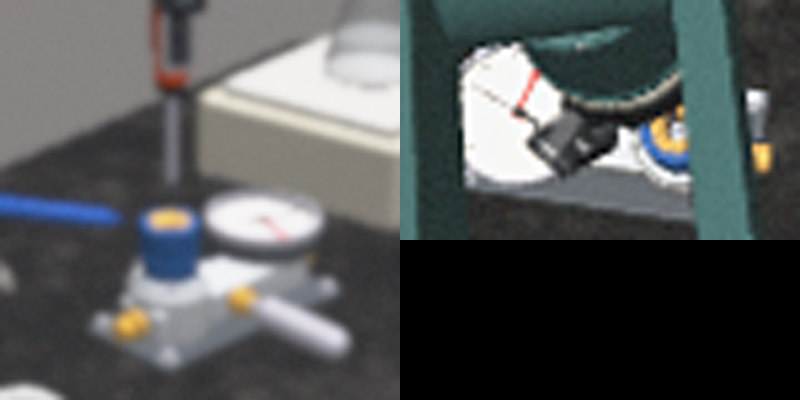

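The scene view shows the blade end at (173,183), just above the bonnet ring at (170,218). The top view still shows the pivot (517,113), the pointer and the red hand. I'll measure the column offset.

```bash
python3 - <<'E'
from h import *
np.set_printoptions(precision=2,suppress=True)
S=cam("scene");im=S["pixels"].astype(float)
for row in range(148,168,2):
    g=im[row:row+2,270:290].mean((0,2));print(row,g.astype(int))
h=cv2.cvtColor(S["pixels"],cv2.COLOR_RGB2HSV).astype(int)
for row in range(178,187,2):
    b=im[row,262:296];w=np.clip(b[:,2]-b[:,0]-25,0,60);print(row,(w*np.arange(262,296)).sum()/w.sum())
E
```

```text
148 [113 103  92  85  79  72  74  94 111 105  83  66  66  73  97 125 147 161
 172 180]
150 [ 71  66  63  62  60  62  74  95 113 108  85  68  65  74  94 116 125 128
 129 131]
152 [ 57  57  59  61  60  60  72  95 113 109  82  61  60  70  94 117 124 126
 127 127]
154 [ 52  54  54  52  52  56  69  94 114 109  80  60  57  69  93 115 125 125
 126 126]
156 [ 50  50  50  49  50  53  68  93 112 108  80  58  56  70  93 116 125 126
 127 125]
158 [ 53  49  52  53  52  55  69  95 112 107  81  59  57  68  93 114 125 125
 125 127]
160 [ 57  56  55  56  58  62  73  95 113 109  82  60  59  68  94 116 123 125
 125 126]
162 [ 54  54  53  57  59  65  76  98 114 110  84  63  59  67  85 105 118 121
 122 122]
164 [ 53  54  52  56  56  60  72  90 102  97  76  61  56  57  63  75  85  88
  91  96]
166 [56 53 57 58 61 63 67 71 75 71 63 61 58 58 61 60 63 63 67 68]
178 278.1740506329114
180 278.2186311787072
182 278.1939163498099
184 278.10881801125703
186 278.12895377128956
```

```bash
python3 -m creep '[[0,0.02,0.1,0],[0.01,0.03,0.3,0],[0.01,0.03,0.45,0],[0.01,0.03,0.5,0],[0.01,0.03,0.55,0],[0.01,0.03,0.6,0],[0.01,0.03,0.62,0],[0.01,0.03,0.62,0]]'; python3 go.py 533.5 160.8 190 140
```

```text
time_s: 7.93
tcp_pos: [532.9, 160.9, 175.2]
orientation: [-0.423, 0.906, -0.0, -0.0]
ft_force: [0.1, 1.0, -1.6]
width: 21.7
gripper_force: 58.9
t 7.9333 tcp [532.872 160.896 175.16 ] yaw 140.08918575967485 axis z [-0. -0. -1.] q6 -2.2757550331398173 F [ 0.063  0.996 -1.642] w 21.66014504194739 58.88277042657137
row [-0.008 -0.014 -0.371] 0.01486429327914133
```

```bash
python3 -m creep '[[0,0,0.03,0],[0,0,0.06,0],[0,0,0.09,0],[0,0,0.12,0],[0,0,0.12,0]]'; python3 -m creep '[[0,0,0.02,0],[0,0,0.04,0],[0,0,0.04,0]]';python3 go.py 533.5 160.8 190 140
```

```text
time_s: 8.35
tcp_pos: [532.7, 160.9, 170.3]
orientation: [-0.423, 0.906, 0.0, -0.0]
ft_force: [-0.6, 0.1, -1.7]
width: 21.7
gripper_force: 58.9
time_s: 8.6
tcp_pos: [532.8, 160.9, 168.8]
orientation: [-0.423, 0.906, -0.0, -0.0]
ft_force: [-1.0, 0.2, -0.3]
width: 21.7
gripper_force: 58.9
t 8.6 tcp [532.82  160.881 168.802] yaw 140.08484405474513 axis z [-0. -0. -1.] q6 -2.275701734736503 F [-0.966  0.152 -0.311] w 21.729256044344716 58.871610425412655
row [-0.009 -0.014 -0.53 ] 0.01414067579085554
```

```bash
python3 -m creep '[[0,0,0.015,0],[0,0,0.02,0],[0,0,0.02,0]]'|sed -n '2p;4p'; python3 -m creep '[[0,0,0.01,0],[0,0,0.015,0],[0,0,0.015,0]]'|sed -n '2p;4p'; python3 -m creep '[[0,0,0.01,0],[0,0,0.01,0],[0,0,0.01,0]]'|sed -n '2p;4p'
```

```text
tcp_pos: [532.8, 160.9, 168.1]
ft_force: [1.7, -0.1, -0.6]
tcp_pos: [532.9, 160.9, 167.5]
ft_force: [0.5, -0.3, -1.6]
tcp_pos: [533.0, 160.9, 167.2]
ft_force: [0.0, -0.4, -0.7]
```

```bash
python3 -m creep '[[0,0,0.01,0],[0,0,0.01,0],[0,0,0.01,0]]'|sed -n '2p;4p'; python3 -m creep '[[0,0,0.01,0],[0,0,0.01,0],[0,0,0.01,0]]'|sed -n '2p;4p'; python3 -m creep '[[0,0,0.01,0],[0,0,0.01,0],[0,0,0.01,0]]'|sed -n '2p;4p'
```

```text
tcp_pos: [533.0, 160.9, 166.9]
ft_force: [-0.2, 0.4, 2.2]
tcp_pos: [533.1, 161.0, 166.6]
ft_force: [-1.2, -0.1, 4.2]
tcp_pos: [533.2, 161.0, 166.4]
ft_force: [-1.2, 0.1, 5.0]
```

```bash
for i in 1 2 3; do :; done; python3 -m creep '[[0,0,0,0.5],[0,0,0,1],[0,0,0,1.5],[0,0,0,2],[0,0,0,2]]'|sed -n '2,4p'; python3 -m creep '[[0,0,0,0.5],[0,0,0,1],[0,0,0,1.5],[0,0,0,2],[0,0,0,2]]'|sed -n '2,4p'
```

```text
tcp_pos: [533.0, 160.9, 165.7]
orientation: [-0.325, 0.946, -0.0, 0.0]
ft_force: [0.3, 0.2, -0.4]
tcp_pos: [532.6, 160.8, 165.5]
orientation: [-0.226, 0.974, -0.0, -0.0]
ft_force: [0.4, -0.2, -0.7]
```

```bash
python3 -m creep '[[0,0,0.02,0],[0,0,0.04,0],[0,0,0.04,0]]'|sed -n '2,4p'; python3 -m creep '[[0,0,0.02,0],[0,0,0.04,0],[0,0,0.04,0]]'|sed -n '2,4p'; python3 -m creep '[[0,0,0.01,0],[0,0,0.015,0],[0,0,0.015,0]]'|sed -n '2,4p'; python3 go.py 533.5 160.8 190 140; python3 - <<'E'
from h import *
T=cam("top")
cv2.imwrite("pics/gg.png",cv2.resize(T["pixels"][183:220,153:200],(752,592),interpolation=2)[:,:,::-1]);np.save("gg.npy",T["pixels"])
E
```

```text
tcp_pos: [532.6, 160.9, 164.0]
orientation: [-0.226, 0.974, -0.0, -0.0]
ft_force: [0.3, -0.1, -2.1]
tcp_pos: [532.7, 160.9, 162.5]
orientation: [-0.226, 0.974, -0.0, -0.0]
ft_force: [-0.7, -0.9, -1.1]
tcp_pos: [532.8, 160.9, 162.1]
orientation: [-0.226, 0.974, -0.0, -0.0]
ft_force: [-0.7, -0.4, -0.7]
t 11.6833 tcp [532.81  160.914 162.09 ] yaw 116.09164844690545 axis z [-0. -0. -1.] q6 -1.8569015849500399 F [-0.701 -0.389 -0.75 ] w 21.61568004418009 58.82559277117252
row [-0.014 -0.01  -0.698] -3.984725258849091
```

View pics/gg.png

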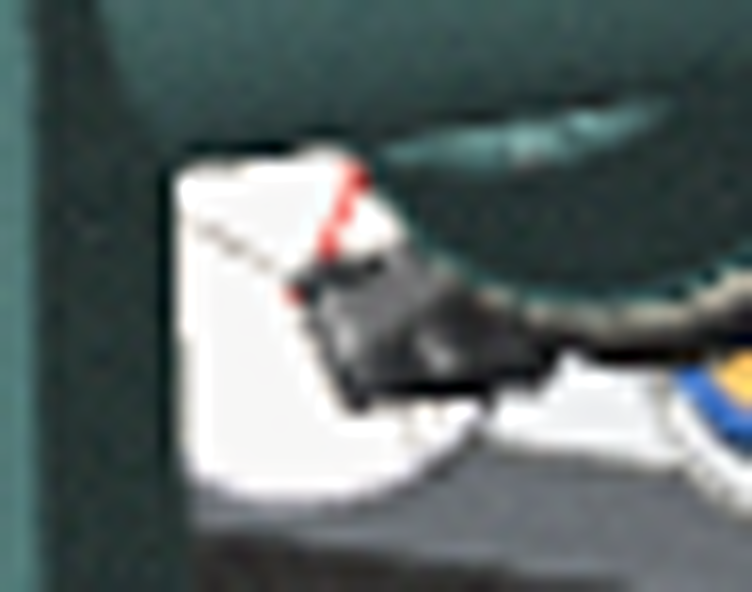

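The picture shows the blade seated, with the pointer at (240,245) and the red hand from (330,245) to (355,175). I'll measure their angles in the rectified plane.

```bash
cat > ang.py <<'E'
from h import *
from scipy.optimize import minimize
def rect(c,img,f,off):   # world coords grid sampled
    def samp(P):
        uv=proj(c,P);q=((uv-off+.5)*f-.5).astype(np.float32)
        return cv2.remap(img,q[:,0].reshape(-1,1),q[:,1].reshape(-1,1),cv2.INTER_LINEAR)[:,0].astype(float)
    return samp
A=np.radians(np.arange(-180,180,.5))
def scan(samp,p,rr):
    P=np.array([[p[0]+q*np.cos(a),p[1]+q*np.sin(a),61.5] for a in A for q in rr])
    v=samp(P).reshape(len(A),len(rr),3)
    red=np.clip(v[...,0]-v[...,1:].max(-1),0,None);dark=np.clip(215-v.max(-1),0,90)
    return red.mean(1),dark,dark.mean(1)
def peak(s,c0,h=8):
    d=np.degrees(A);m=(np.abs((d-c0+180)%360-180)<h);w=np.clip(s*m-.3*(s*m).max(),0,None);return c0+(w*((d-c0+180)%360-180)).sum()/w.sum()
E
python3 - <<'E'
from ang import *
T=cam("top");im=cv2.imread("pics/a.png")[:,:,::-1].copy();f=im.shape[1]/170
s0=rect(T,im,f,np.array([150,185]));np.set_printoptions(precision=1,suppress=True)
c0=onz(T,[150+105/4.612-.4,185+73/4.612-.4],61.5)[0];print("pivot guess",c0)
def cost(p):
    R,_,D=scan(s0,p,np.arange(8,31,1.));return -(np.sort(R)[-6:].mean()/60+np.sort(D)[-6:].mean()/60)
b=min((cost(c0[:2]+[i,j]),i,j) for i in np.arange(-4,4.1,1) for j in np.arange(-4,4.1,1));print(b)
p=c0[:2]+b[1:];print("pivot",p, "mouth->pivot dist",np.linalg.norm(p-[533.5,160.8]))
np.save("pivot.npy",p)
for nm,s in(("init",s0),("now",rect(T,T["pixels"],1,np.zeros(2)))):
    R,Dd,D=scan(s,p,np.arange(12,30,1.))
    d=np.degrees(A);print(nm,"red",peak(R,d[R.argmax()]),R.max())
    k=[(d[i],D[i]) for i in range(1,len(A)-1) if D[i]>D[i-1] and D[i]>=D[i+1] and D[i]>15];print(np.array(k))
E
```

```text
pivot guess [546.8 250.7  61.5]
(np.float64(-2.1473429951690823), np.float64(-3.0), np.float64(4.0))
pivot [543.8 254.7] mouth->pivot dist 94.49537890149912
init red -23.931691847636046 115.16666666666667
[]
now red -24.056598218885703 80.27777777777777
[[-130.5   84.6]
 [-128.    84. ]
 [-121.5   85.7]
 [-120.    86.2]
 [-115.5   87.6]
 [-112.    88.2]
 [-105.5   89.8]
 [-104.    90. ]
 [ -37.5   28.9]
 [ -35.    28.4]
 [  68.5   27.7]
 [  72.    31. ]
 [  75.5   33.1]
 [  80.5   36.4]
 [  82.    36.8]
 [  83.    37.2]
 [  84.5   37.5]
 [  86.5   37.9]
 [  89.    38.2]
 [ 104.    36.9]
 [ 105.    36.8]
 [ 106.    36.8]
 [ 110.    36.4]
 [ 111.5   36.4]
 [ 113.    36.2]
 [ 115.    35.1]]
```

```bash
cat >> ang.py <<'E'
from scipy.ndimage import gaussian_filter1d as gf
def meas(s,p,rr=np.arange(14,31,1.)):
    P=np.array([[p[0]+q*np.cos(a),p[1]+q*np.sin(a),61.5] for a in A for q in rr])
    v=s(P).reshape(len(A),len(rr),3);lum=v.mean(-1)
    red=np.clip(v[...,0]-v[...,1:].max(-1),0,None)
    gre=v[...,0] ; d=gf(gre,24,axis=0,mode="wrap")-gre   # dark in red channel: the red hand drops out
    return red,d,lum
E
python3 - <<'E'
from ang import *
T=cam("top");im=cv2.imread("pics/a.png")[:,:,::-1].copy();f=im.shape[1]/170
np.set_printoptions(precision=1,suppress=True,linewidth=150)
dg=np.degrees(A)
for p in([546.8,250.7],[547,251.8],[546,250.7],[546.8,249.7]):
  for nm,s in(("init",rect(T,im,f,np.array([150,185]))),("now",rect(T,T["pixels"],1,np.zeros(2)))):
    red,d,lum=meas(s,p);bands=[slice(0,5),slice(5,11),slice(11,17)]
    print(p,nm,"red",[round(peak(red[:,b].mean(1),-20,22),1) for b in bands],"dark",end=" ")
    m=(dg>25)&(dg<85)
    for b in bands:
        x=d[:,b].mean(1);i=np.where(m)[0][x[m].argmax()];print(round(peak(x,dg[i],8),1),round(x[i]),end="; ")
    print()
E
```

```text
[546.8, 250.7] init red [np.float64(-15.6), np.float64(-16.9), np.float64(-16.0)] dark 65.5 29; 64.0 32; 63.4 16; 
[546.8, 250.7] now red [np.float64(-15.5), np.float64(-15.7), np.float64(-14.5)] dark 65.3 23; 64.1 24; 83.6 20; 
[547, 251.8] init red [np.float64(-19.6), np.float64(-19.9), np.float64(-18.4)] dark 64.6 32; 62.9 28; 62.7 15; 
[547, 251.8] now red [np.float64(-19.6), np.float64(-18.8), np.float64(-17.4)] dark 64.7 25; 63.2 22; 83.5 21; 
[546, 250.7] init red [np.float64(-14.8), np.float64(-16.3), np.float64(-15.4)] dark 62.9 27; 62.2 33; 62.0 16; 
[546, 250.7] now red [np.float64(-14.9), np.float64(-15.2), np.float64(-13.7)] dark 62.8 20; 62.3 25; 83.0 20; 
[546.8, 249.7] init red [np.float64(-12.1), np.float64(-14.4), np.float64(-14.0)] dark 66.8 25; 65.5 34; 64.5 17; 
[546.8, 249.7] now red [np.float64(-12.0), np.float64(-13.0), np.float64(-11.8)] dark 66.5 19; 65.7 25; 21.0 19;
```

```bash
python3 -m creep '[[0,0,0,0.4],[0,0,0,1],[0,0,0,1.6],[0,0,0,2.2],[0,0,0,2.8],[0,0,0,3.4],[0,0,0,4],[0,0,0,4.6],[0,0,0,5.2],[0,0,0,5.8],[0,0,0,6.4],[0,0,0,7],[0,0,0,7.5],[0,0,0,7.5],[0,0,0,7.5]]'|sed -n '2,4p'; cat > m2.py <<'E'
from ang import *
T=cam("top");np.set_printoptions(precision=1,suppress=True,linewidth=150);dg=np.degrees(A)
s=rect(T,T["pixels"],1,np.zeros(2))
for p in([546.3,250.7],[547,251.5]):
    red,d,lum=meas(s,p)
    for b in(slice(0,5),slice(5,11),slice(11,17)):
        x=d[:,b].mean(1);k=[(dg[i],x[i]) for i in range(1,len(A)-1) if x[i]>x[i-1] and x[i]>=x[i+1] and x[i]>8 and -60<dg[i]<80]
        print("red",peak(red[:,b].mean(1),-18,22).round(1),np.array(k).tolist())
cv2.imwrite("pics/gg_%d.png"%int(r.read_state()["time_s"]*10),cv2.resize(T["pixels"][183:220,153:200],(752,592),interpolation=2)[:,:,::-1])
E
python3 m2.py; ls pics; python3 go.py
```

```text
tcp_pos: [533.1, 160.8, 162.2]
orientation: [0.163, 0.987, -0.0, 0.0]
ft_force: [1.1, -0.2, -1.5]
red -15.3 [[36.5, 8.466876174950977], [37.5, 8.468062569248326]]
red -15.4 [[-57.00000000000001, 25.864206214819347], [-55.5, 26.13959360553082], [-54.5, 26.428242475971544], [-52.50000000000001, 27.467406511281208], [-51.0, 28.190737497256332], [-48.00000000000001, 25.53963915329417], [-31.5, 9.300094293330169], [-25.5, 27.540104019225684], [34.0, 10.31428819775563], [35.0, 10.416034818755668]]
red -13.7 [[-22.0, 21.036598816526688], [14.999999999999998, 29.83009457706828], [16.5, 33.48628156075017], [17.5, 35.808730049196186], [19.0, 33.309122103506205], [31.0, 31.298219738854403], [32.0, 31.731626979322197], [76.0, 17.669907035943364], [79.5, 19.257763488576447]]
red -18.7 [[36.0, 9.211178160412363]]
red -18.1 [[-59.00000000000001, 27.05462012588693], [-57.5, 27.383888263487723], [-56.0, 27.61538678879113], [-55.0, 28.479712720103624], [-54.0, 28.26829645675794], [-52.50000000000001, 27.84732860541153], [-27.5, 30.898086891056455], [-25.0, 24.20578002376307], [32.5, 14.325222340910406], [33.5, 14.234390705190895]]
red -16.5 [[-24.000000000000004, 15.279082892838067], [-23.0, 15.40834683443091], [17.0, 33.139391993549864], [18.0, 31.83855762489209], [20.0, 28.047312817705645], [25.5, 15.605739972636675], [31.0, 35.99929083696162], [71.0, 10.1261394161056], [77.0, 21.788551419814663], [78.5, 21.55171956958682]]
a.png
ab.png
b.png
g1.png
gg.png
gg_131.png
l1.png
l2.png
scene0.png
top0.png
t 13.1333 tcp [533.095 160.876 162.18 ] yaw 71.18999382168688 axis z [ 0. -0. -1.] q6 -1.0731697118682377 F [ 1.38  -0.69  -0.564] w 21.49659968092505 58.976907804608345
```

```bash
python3 -m creep '[[0,0,0,0.4],[0,0,0,1],[0,0,0,1.6],[0,0,0,2.2],[0,0,0,2.8],[0,0,0,3.4],[0,0,0,4],[0,0,0,4.6],[0,0,0,5],[0,0,0,5],[0,0,0,5]]'|sed -n '2,4p'; python3 m2.py|cut -c1-400; ls -t pics|head -1; python3 go.py
```

```text
tcp_pos: [533.2, 160.8, 162.2]
orientation: [0.413, 0.911, -0.0, 0.0]
ft_force: [0.7, -2.0, -1.8]
red -13.8 [[-4.0, 10.794119449091852]]
red -13.2 [[-58.00000000000001, 30.97275737595632], [-26.5, 25.33439245841625], [-25.5, 26.74998886739225], [-2.0, 24.948088681349933]]
red -11.8 [[-22.0, 19.88256472309708], [-1.5000000000000002, 20.244345622680434], [16.5, 33.117192324280914], [17.5, 36.304939444851584], [19.0, 35.73495067204011], [21.0, 30.047755781759992], [79.5, 18.593082200665524]]
red -17.3 [[-6.5, 12.13891096399738]]
red -15.7 [[-59.5, 31.38726569667753], [-27.5, 29.599581546553782], [-4.0, 26.118732910877892]]
red -14.6 [[-24.000000000000004, 15.19970676155278], [-3.0000000000000004, 16.200319052315], [17.0, 33.89103290439191], [18.0, 33.74858837221239], [20.0, 32.70287096212558], [29.500000000000004, 10.809030757383589], [71.0, 10.722715174117022], [74.0, 18.479925403554102], [76.5, 19.698140820470233]]
gg_141.png
t 14.1 tcp [533.151 160.792 162.21 ] yaw 41.20984595878911 axis z [ 0. -0. -1.] q6 -0.5499190461635973 F [ 0.193 -1.    -0.975] w 21.783907308071143 58.97330213338137
```

```bash
cp pics/$(ls -t pics|head -1) pics/now1.png
```

```text
(no output)
```

View pics/now1.png

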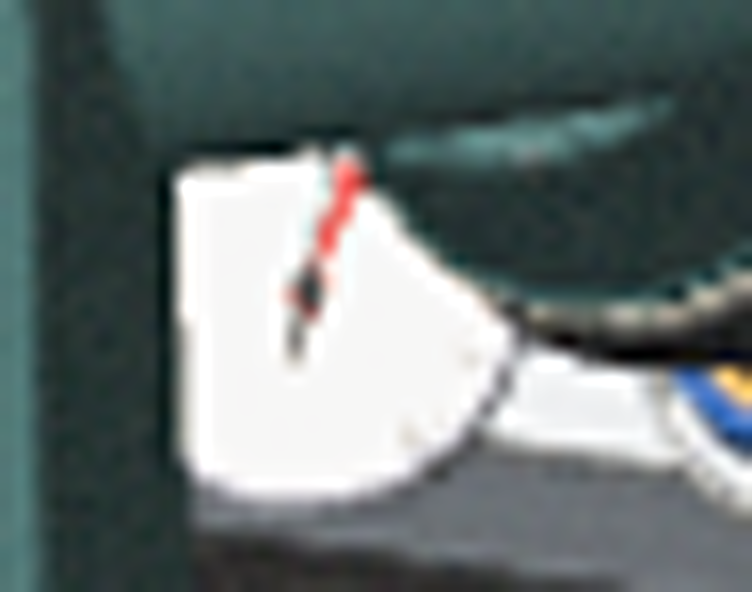

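The dial is now clear: the pivot is at (307,290), the red hand runs up to (348,175), and the pointer lies just anticlockwise of it with its tail at (295,350). About 10° of screw is left, so I'll go most of the way.

```bash
python3 -m creep '[[0,0,0,0.4],[0,0,0,0.9],[0,0,0,1.3],[0,0,0,1.3],[0,0,0,1.3]]'|sed -n '2,4p'; cat > m3.py <<'E'
from ang import *
ims=[cam("top") for _ in range(4)];T=ims[0];img=np.mean([c["pixels"] for c in ims],0).astype(np.float32)
im0=np.load("gg.npy").astype(np.float32)   # hand uncovered
dg=np.degrees(A)
for p in([546.3,250.7],[547,251.5]):
  for b in(np.arange(9,16,1.),np.arange(14,20,1.),np.arange(19,26,1.)):
    P=np.array([[p[0]+q*np.cos(a),p[1]+q*np.sin(a),61.5] for a in A for q in b])
    f=lambda I:rect(T,I,1,np.zeros(2))(P).reshape(len(A),len(b),3).mean(1)
    v0,v=f(im0),f(img)
    w=lambda x,lo,hi:(lambda y:round(float((y*dg).sum()/y.sum()),1))(np.clip(x-.25*x[(dg>lo)&(dg<hi)].max(),0,None)*((dg>lo)&(dg<hi)))
    print(p,b[0],"red0 (G dark)",w(230-v0[:,1],-40,8),"pointer (R drop)",w(v0[:,0]-v[:,0],-40,20),"max",round(float((v0[:,0]-v[:,0])[(dg>-40)&(dg<20)].max())),"now G",w(230-v[:,1],-40,15))
cv2.imwrite("pics/now2.png",cv2.resize(img[183:220,153:200].astype(np.uint8),(752,592),interpolation=2)[:,:,::-1])
E
python3 m3.py; python3 go.py
```

```text
tcp_pos: [533.1, 160.8, 162.2]
orientation: [0.474, 0.881, -0.0, 0.0]
ft_force: [0.8, -2.0, -1.5]
[546.3, 250.7] 9.0 red0 (G dark) -12.6 pointer (R drop) -6.6 max 41 now G -11.9
[546.3, 250.7] 14.0 red0 (G dark) -15.3 pointer (R drop) -11.5 max 19 now G -15.4
[546.3, 250.7] 19.0 red0 (G dark) -26.2 pointer (R drop) -15.5 max 54 now G -26.0
[547, 251.5] 9.0 red0 (G dark) -17.5 pointer (R drop) -11.2 max 40 now G -17.1
[547, 251.5] 14.0 red0 (G dark) -18.9 pointer (R drop) -15.6 max 22 now G -18.9
[547, 251.5] 19.0 red0 (G dark) -27.2 pointer (R drop) -18.4 max 53 now G -27.2
t 14.7167 tcp [533.05  160.851 162.206] yaw 33.34836410235448 axis z [ 0. -0. -1.] q6 -0.41275663184078626 F [ 2.281 -1.443 -0.547] w 21.30740942041809 58.99010639637709
```

```bash
python3 -m creep '[[0,0,0,0.2],[0,0,0,0.4],[0,0,0,0.5],[0,0,0,0.5],[0,0,0,0.5],[0,0,0,0.5]]'|sed -n '2,4p'; python3 m3.py; python3 go.py
```

```text
tcp_pos: [533.0, 160.9, 162.2]
orientation: [0.498, 0.867, 0.0, 0.0]
ft_force: [1.5, -1.5, -1.1]
[546.3, 250.7] 9.0 red0 (G dark) -12.6 pointer (R drop) -10.1 max 16 now G -11.8
[546.3, 250.7] 14.0 red0 (G dark) -15.3 pointer (R drop) -15.1 max 32 now G -15.4
[546.3, 250.7] 19.0 red0 (G dark) -26.2 pointer (R drop) -19.0 max 29 now G -26.1
[547, 251.5] 9.0 red0 (G dark) -17.5 pointer (R drop) -15.6 max 17 now G -17.0
[547, 251.5] 14.0 red0 (G dark) -18.9 pointer (R drop) -18.4 max 33 now G -18.8
[547, 251.5] 19.0 red0 (G dark) -27.2 pointer (R drop) -22.3 max 27 now G -27.2
t 15.4167 tcp [532.983 160.901 162.176] yaw 30.290520909559735 axis z [ 0. -0. -1.] q6 -0.35941230709820987 F [ 1.586 -1.945 -1.178] w 21.73840690528656 59.044226333498955
```

View pics/now2.png

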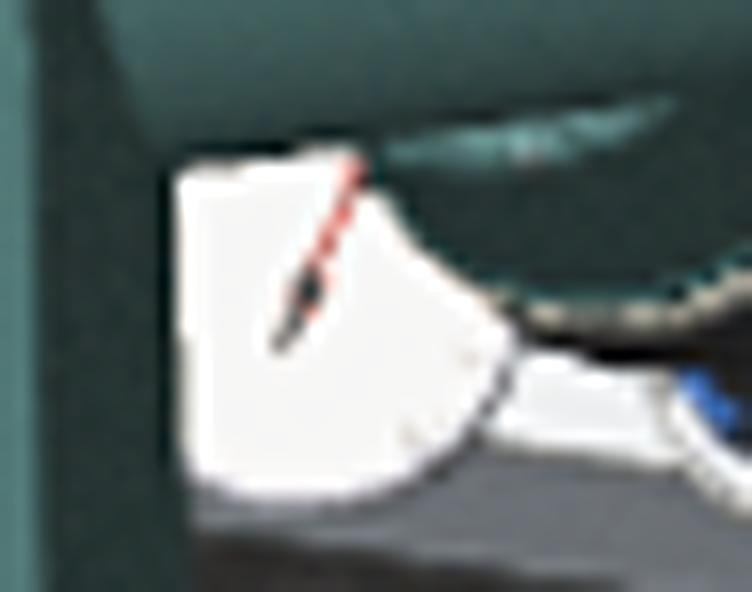

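The picture shows the pointer lying on the red hand, with its tail from (310,290) to (280,345). I'll check the tail's line numerically against the pivot.

```bash
cat > m4.py <<'E'
from ang import *
ims=[cam("top") for _ in range(4)];T=ims[0];img=np.mean([c["pixels"] for c in ims],0).astype(np.float32)
a=cv2.imread("pics/a.png")[:,:,::-1].astype(np.float32);s0=rect(T,a,a.shape[1]/170,np.array([150,185]));s1=rect(T,img,1,np.zeros(2))
c=np.array([546.3,250.7])
def line(s,ang,ts,ch,hw=5):
    u=np.array([np.cos(np.radians(ang)),np.sin(np.radians(ang))]);n=np.array([-u[1],u[0]]);o=np.arange(-hw,hw+.1,.25);pts=[]
    for t in ts:
        v=s(np.array([[*(c+t*u+k*n),61.5] for k in o]));x=ch(v);x=np.clip(x-np.percentile(x,20)-.2*np.ptp(x),0,None)
        if x.max()>8: pts.append((t,(x*o).sum()/x.sum()))
    pts=np.array(pts);k=np.polyfit(pts[:,0],pts[:,1],1);res=pts[:,1]-np.polyval(k,pts[:,0]);return ang+np.degrees(np.arctan(k[0])),c+k[1]*n,pts.round(1).tolist(),res.std()
dark=lambda v:255-v[:,0]; red=lambda v:v[:,0]-v[:,1]; G=lambda v:255-v[:,1]
p=line(s0,62.5,np.r_[10:30],dark);q=line(s0,-15.5,np.r_[10:30],red);print("init pointer",p[0],p[3],"red",q[0],q[3])
f=lambda z:np.array([np.cos(np.radians(z)),np.sin(np.radians(z))])
t=np.linalg.solve(np.c_[f(p[0]),-f(q[0])],q[1]-p[1]);piv=p[1]+t[0]*f(p[0]);print("pivot",piv)
c=piv
for nm,s,g in(("tail init",s0,62.5),("tail now",s1,-16)):
    w=line(s,g,np.arange(-12,-4,1.),dark,4);P=np.array(w[2]);print(nm,w[0],"per-r angle",(g+np.degrees(np.arctan2(P[:,1],P[:,0]+0*P[:,0]))).round(1)%180,P.tolist())
w=line(s1,-16,np.r_[8:24],dark,3);print("front now",w[0],w[3],w[2])
w=line(s1,-16,np.r_[8:24],G,4);print("all G now",w[0],w[3])
E
python3 m4.py
```

```text
init pointer 60.318911963022266 0.21975914263861204 red -18.873692938950928 0.3883965131642251
pivot [545.98252398 252.13159115]
tail init 61.08660283991958 per-r angle [61.5 63.  63.1 63.1 61.8 60.9 62.5 67.1] [[-12.0, 0.2], [-11.0, -0.1], [-10.0, -0.1], [-9.0, -0.1], [-8.0, 0.1], [-7.0, 0.2], [-6.0, 0.0], [-5.0, -0.4]]
tail now -27.008377638350872 per-r angle [154.5 153.7 153.8 155.8 157.6 157.5 156.4 152.7] [[-12.0, 2.0], [-11.0, 2.0], [-10.0, 1.8], [-9.0, 1.3], [-8.0, 0.9], [-7.0, 0.8], [-6.0, 0.8], [-5.0, 1.0]]
front now -23.343891147084836 0.34165393540849087 [[8.0, -0.4], [9.0, -0.5], [10.0, -0.3], [11.0, -0.0], [12.0, 0.3], [15.0, -1.1], [16.0, -1.0], [17.0, -0.9], [18.0, -0.8], [19.0, -1.1], [20.0, -1.7], [21.0, -1.9], [22.0, -2.0], [23.0, -2.0]]
all G now -24.458201407190707 0.32384778379254403
```

```bash
cat >> m4.py <<'E'
print("----")
D={"gg":("gg.png",62.5),"y71":("gg_131.png",33),"y41":("gg_141.png",-4.5),"y30":("now2.png",-19)}
for k,(fn,g) in D.items():
    b=cv2.imread("pics/"+fn)[:,:,::-1].astype(np.float32);s=rect(T,b,16,np.array([153,183]))
    w=line(s,g,np.arange(10,24,1.),dark,2.5);P=np.array(w[2]);fa=g+np.degrees(np.arctan2(P[:,1],P[:,0]))
    w2=line(s,g,np.arange(-13,-5,1.),dark,4);Q=np.array(w2[2]);ta=g+np.degrees(np.arctan(Q[:,1]/Q[:,0]))
    w3=line(s,-19,np.arange(10,24,1.),red,4);w4=line(s,-19,np.arange(10,24,1.),G,4)
    an=lambda w,g:np.median(g+np.degrees(np.arctan(np.array(w[2])[:,1]/np.array(w[2])[:,0])))
    print(k,"front",np.median(fa),fa.std(),"tail",np.median(ta),ta.std(),"red",an(w3,-19),"G",an(w4,-19))
E
python3 m4.py|sed -n '/----/,$p'
```

```text
----
gg front 60.64105412225578 0.6986532637251591 tail 73.80993247402021 6.403871759080931 red -19.347862559156006 G -19.373139358946375
y71 front 31.242669268052232 1.0728138574783062 tail 26.32165325468359 1.2706196053687184 red -19.480256704130788 G -19.57774278577321
y41 front -6.136577041616718 2.963870809138554 tail -13.215966301173488 2.4039596855615577 red -17.099538359306827 G -17.34525086357498
y30 front -19.179046979661784 2.14010720170413 tail -24.92860939857316 1.5881278179612157 red -18.12961187988659 G -19.57774278577321
```

The front and tail readings agree that the pointer is within about 1° of the red hand. I'll unload the blade, lift, and go back to the grasp pose.

```bash
python3 -m creep '[[0,0,0,-0.3],[0,0,0,-0.8],[0,0,0,-1],[0,0,-0.1,-1],[0,0,-0.25,-1],[0,0,-0.45,-1],[0,0,-0.7,-1],[0,0,-1,-1],[0,0,-1.4,-1],[0,0,-1.7,-1],[0,0,-1.8,-1],[0,0,-1.8,-1],[0,0,-1.8,-1]]'; python3 go.py 532.9 -106 230 140.1; python3 m4.py|sed -n '/----/q;p' | cut -c1-150; python3 m3.py
```

```text
time_s: 16.9
tcp_pos: [532.6, 161.0, 234.3]
orientation: [0.452, 0.892, 0.0, -0.0]
ft_force: [0.9, 0.8, -1.4]
width: 21.7
gripper_force: 58.9
t 16.9 tcp [532.605 161.012 234.327] yaw 36.27816303609896 axis z [ 0.  0. -1.] q6 -0.46387689343632243 F [ 0.881  0.75  -1.408] w 21.71809259545878 58.92005626112223
row [-5.386 -3.944  0.107] -17.303639493983507
init pointer 60.318911963022266 0.21975914263861204 red -18.873692938950928 0.3883965131642251
pivot [545.98252398 252.13159115]
tail init 61.08660283991958 per-r angle [61.5 63.  63.1 63.1 61.8 60.9 62.5 67.1] [[-12.0, 0.2], [-11.0, -0.1], [-10.0, -0.1], [-9.0, -0.1], [-8.0, 0.
tail now -27.12614569089973 per-r angle [154.5 153.7 153.8 156.4 158.3 158.3 156.4 153.8] [[-12.0, 2.0], [-11.0, 2.0], [-10.0, 1.8], [-9.0, 1.2], [-8.
front now -22.978187912941763 0.33434439613143097 [[8.0, -0.4], [9.0, -0.5], [10.0, -0.3], [11.0, -0.0], [12.0, 0.2], [15.0, -1.2], [16.0, -1.0], [17.
all G now -24.35009709964467 0.31769762999565093
[546.3, 250.7] 9.0 red0 (G dark) -12.6 pointer (R drop) -10.1 max 16 now G -11.8
[546.3, 250.7] 14.0 red0 (G dark) -15.3 pointer (R drop) -15.1 max 32 now G -15.3
[546.3, 250.7] 19.0 red0 (G dark) -26.2 pointer (R drop) -15.0 max 52 now G -24.1
[547, 251.5] 9.0 red0 (G dark) -17.5 pointer (R drop) -15.6 max 17 now G -17.0
[547, 251.5] 14.0 red0 (G dark) -18.9 pointer (R drop) -18.2 max 34 now G -18.8
[547, 251.5] 19.0 red0 (G dark) -27.2 pointer (R drop) -17.4 max 51 now G -25.3
```

```bash
python3 -m creep '[[-0.2,-0.15,0,-0.5],[-0.6,-0.4,0,-1.5],[-1,-0.75,0.1,-2.6],[-1.4,-1,0.1,-3.7],[-1.8,-1.3,0.1,-4.8],[-2.2,-1.6,0.1,-5.9],[-2.6,-1.9,0.1,-7],[-3,-2.2,0.1,-8.1],[-3.4,-2.5,0.1,-9.2],[-3.8,-2.8,0.1,-10.3],[-4.2,-3.1,0.1,-11.4],[-4.6,-3.4,0.1,-12.5],[-5,-3.65,0.1,-13.6],[-5.3,-3.9,0.1,-14.7],[-5.39,-3.94,0.1,-15.8],[-5.39,-3.94,0.1,-16.8],[-5.39,-3.94,0.1,-17.3],[-5.39,-3.94,0.1,-17.3],[-5.39,-3.94,0.1,-17.3],[-5.39,-3.94,0.1,-17.3]]'; python3 go.py 532.9 -106 230 140.1; python3 - <<'E'
from ang import *
c=cam("top");m=np.mean([c["pixels"]]+[cam("top")["pixels"] for _ in range(3)],0).astype(np.float32)
np.save("clear.npy",m);cv2.imwrite("pics/clear.png",cv2.resize(m[183:220,153:200].astype(np.uint8),(752,592),interpolation=2)[:,:,::-1])
E
```

```text
time_s: 18.97
tcp_pos: [533.5, -106.0, 230.1]
orientation: [-0.423, 0.906, 0.0, -0.0]
ft_force: [-0.3, -0.6, -0.2]
width: 21.1
gripper_force: 58.9
t 18.9667 tcp [ 533.453 -106.042  230.095] yaw 139.9949922122237 axis z [-0. -0. -1.] q6 -2.7665365346569346 F [-0.289 -0.597 -0.218] w 21.0834305847352 58.939233385026455
row [0.008 0.011 0.002] -0.017501297962714563
```

View pics/clear.png

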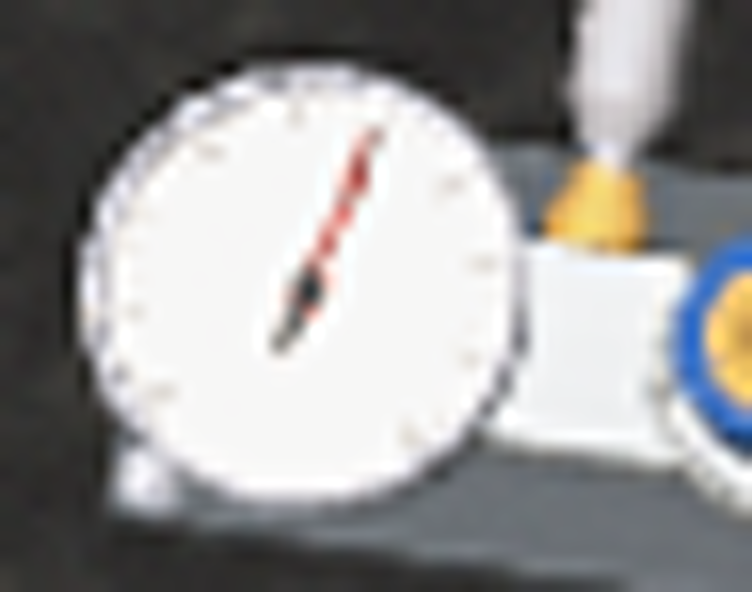

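The pointer lies along the red hand out to its tip near (370,135). One numeric check on the outer half, then I'll insert.

```bash
python3 - <<'E'
from ang import *
T=cam("top");a=cv2.imread("pics/a.png")[:,:,::-1].astype(np.float32);s0=rect(T,a,a.shape[1]/170,np.array([150,185]));s1=rect(T,np.load("clear.npy"),1,np.zeros(2))
p=np.array([546,251.8]);u=np.array([np.cos(np.radians(-18.9)),np.sin(np.radians(-18.9))]);n=np.array([-u[1],u[0]]);o=np.arange(-5,5.1,.25)
def cen(x):
    x=np.clip(x-.25*x.max(),0,None);return (x*o).sum()/x.sum()
dl=[]
for t in range(10,36,2):
    g=np.array([[*(p+t*u+k*n),61.5] for k in o]);v0,v1=s0(g),s1(g)
    R0=cen(250-v0[:,1]);drop=v0[:,0]-v1[:,0];d=cen(drop);print(t,"red0 %.2f"%R0,"G now %.2f"%cen(250-v1[:,1]),"Rdark now %.2f"%cen(250-v1[:,0]),"drop %.2f max %d"%(d,drop.max()),"deg %.1f"%np.degrees((d-R0)/t));dl.append(np.degrees((d-R0)/t))
print(np.median(dl),np.mean(dl))
E
```

```text
10 red0 0.70 G now 0.66 Rdark now 0.54 drop 0.56 max 34 deg -0.8
12 red0 0.92 G now 0.97 Rdark now 1.16 drop 1.19 max 17 deg 1.3
14 red0 0.07 G now 0.06 Rdark now 0.08 drop 0.05 max 10 deg -0.1
16 red0 -0.02 G now -0.04 Rdark now 0.12 drop 0.16 max 24 deg 0.7
18 red0 0.28 G now 0.28 Rdark now 0.30 drop 0.54 max 42 deg 0.8
20 red0 -0.06 G now 0.01 Rdark now -0.40 drop -0.02 max 27 deg 0.1
22 red0 -0.34 G now -0.38 Rdark now -0.69 drop -0.67 max 50 deg -0.9
24 red0 0.03 G now 0.02 Rdark now -0.14 drop -0.13 max 62 deg -0.4
26 red0 0.54 G now 0.51 Rdark now 0.33 drop 0.33 max 56 deg -0.5
28 red0 0.82 G now 0.89 Rdark now 0.31 drop 0.30 max 31 deg -1.1
30 red0 0.23 G now 0.32 Rdark now -0.45 drop -0.45 max 31 deg -1.3
32 red0 -0.18 G now -0.19 Rdark now -0.44 drop -0.55 max 36 deg -0.7
34 red0 -0.58 G now -0.62 Rdark now -0.46 drop -0.50 max 5 deg 0.1
-0.3883688434470841 -0.19816008414946917
```

Aligned to about 0.5°. Inserting now.

```bash
python3 -m creep '[[0,0.01,0.2,0],[0,0.01,0.5,0],[0,0.01,0.8,0],[0,0.01,1,0],[0,0.01,1.2,0],[0,0.01,1.4,0],[0,0.01,1.6,0],[0,0.01,1.7,0],[0,0.01,1.7,0]]'; python3 go.py 532.9 -106 100.3 140.1
```

```text
time_s: 19.97
tcp_pos: [532.7, -105.8, 161.1]
orientation: [-0.423, 0.906, 0.0, -0.001]
ft_force: [-0.2, 0.5, -0.9]
width: 21.5
gripper_force: 58.9
t 19.9667 tcp [ 532.655 -105.782  161.128] yaw 140.08251431396596 axis z [-0.001  0.    -1.   ] q6 -2.7679914324060806 F [-0.177  0.494 -0.885] w 21.467372985221548 58.946804255247116
row [-0.001 -0.01   1.521] -0.002914281005672592
```

Tip is about 14 mm inside the hole with no force, so I'll continue down.

```bash
python3 -m creep '[[0,0,0.2,0],[0,0,0.4,0],[0,0,0.6,0],[0,0,0.8,0],[0,0,1,0],[0,0,1.15,0],[0,0,1.3,0],[0,0,1.38,0],[0,0,1.44,0],[0,0,1.48,0],[0,0,1.48,0],[0,0,1.48,0]]'; python3 go.py 532.9 -106 100.3 140.1
```

```text
time_s: 20.97
tcp_pos: [533.3, -106.0, 103.2]
orientation: [-0.423, 0.906, -0.0, 0.0]
ft_force: [0.3, 0.6, -1.7]
width: 21.5
gripper_force: 58.9
t 20.9667 tcp [ 533.345 -105.951  103.16 ] yaw 140.08698580252437 axis z [ 0. -0. -1.] q6 -2.7680026830518916 F [ 0.305  0.597 -1.691] w 21.518391975764352 58.931601494550705
row [0.008 0.008 0.072] -0.002169032912604507
```

```bash
python3 -m creep '[[0,0,0.02,0],[0,0,0.04,0],[0,0,0.04,0]]'|sed -n '2p;4p'; python3 -m creep '[[0,0,0.01,0],[0,0,0.02,0],[0,0,0.02,0]]'|sed -n '2p;4p'; python3 -m creep '[[0,0,0.01,0],[0,0,0.01,0],[0,0,0.01,0]]'|sed -n '2p;4p'
```

```text
tcp_pos: [533.2, -105.9, 101.4]
ft_force: [-0.1, -0.5, -0.5]
tcp_pos: [533.1, -105.9, 100.5]
ft_force: [0.5, -0.2, -0.7]
tcp_pos: [533.2, -105.9, 100.3]
ft_force: [0.3, 0.5, 1.3]
```

```bash
python3 -m creep '[[0,0,0,0],[0,0,0,0],[0,0,0,0],[0,0,0,0],[0,0,0,0],[0,0,0,0],[0,0,0,0],[0,0,0,0],[0,0,0,0],[0,0,0,0]]' 70 20; python3 -m creep '[[0,0,-0.2,0],[0,0,-0.5,0],[0,0,-0.9,0],[0,0,-1.3,0],[0,0,-1.7,0],[0,0,-2.2,0],[0,0,-2.7,0],[0,0,-3.2,0],[-0.5,0.5,-3.5,0],[-1,1,-3.5,0],[-1.5,1.5,-3.5,0],[-2,2,-3.5,0],[-2.5,2.5,-3.5,0],[-2.7,2.7,-3.5,0],[-2.7,2.7,-3.5,0],[-2.7,2.7,-3.5,0]]'; python3 go.py; python3 - <<'E'
from h import *
T=cam("top");S=cam("scene")
a=cv2.resize(T["pixels"][180:230,150:320],(800,235),interpolation=2);b=cv2.resize(S["pixels"][155:255,170:330],(576,360),interpolation=2)
c=np.zeros((595,800,3),np.uint8);c[:235]=a;c[235:,:576]=b;cv2.imwrite("pics/end.png",c[:,:,::-1])
E
```

```text
time_s: 22.55
tcp_pos: [533.1, -105.9, 100.2]
orientation: [-0.423, 0.906, -0.0, -0.0]
ft_force: [0.6, 0.6, -1.3]
width: 69.8
gripper_force: 0.0
time_s: 23.88
tcp_pos: [519.7, 46.1, 240.5]
orientation: [-0.424, 0.906, -0.001, 0.0]
ft_force: [-0.1, -0.6, 0.3]
width: 70.0
gripper_force: 0.0
t 23.8833 tcp [519.709  46.139 240.531] yaw 140.18535947750948 axis z [ 0.001 -0.001 -1.   ] q6 -2.4896134107033707 F [-0.135 -0.605  0.285] w 69.95915143038756 0.0
```

```bash
python3 loc.py | grep -A1 -E "cap|handle|wood"
```

```text
wood top uv [291.99 205.42] size 36.25 18.0
[[ 554.24  -52.4    80.  ]
--
cap top uv [293.76 202.86] size 7.25 6.875
[ 532.03 -104.45  150.  ]
handle scene uv [211.56 198.55] size 9.375 20.125
handle top uv [291.52 206.13] size 6.25 5.5
```

The measurements put the handle back in the block, upright and within 2 mm of its starting position. The arm is clear, so I'm handing in.

```bash
python3 -c "
from rig import r
print(r.close_job())"
```

```text
the job is handed in; nothing more can be done
None
```

The regulator is set, with the pointer within about 1° of the red set hand as measured in the images; the screwdriver is back upright in its hole and released, and the job was handed in at about 24 s (the judge's verdict was not shown).

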